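Find the rattling parts case and hold it out

ROBOT

A 6-joint arm with a two-finger parallel gripper is mounted at the origin on the work surface. World frame = base frame: x ahead of the robot, y to its left, z up, the work surface at z = 0. Lengths are in m, angles in degrees, forces in N, time in s.
With the tool pointing down it reaches from about 0.325 to 0.9 m from the base axis. Payload 6.1 kg.
Tool frame: the origin (TCP) lies midway between the tips of the shut fingers; the grasp point (between the pads) lies 19 mm behind it; z points along the fingers, y is the direction in which the jaws open and shut (so a half turn about z gives the same grasp; the last joint's range is limited). The gripper opens to 85 mm and grips with 20 to 120 N. Pads are 22 mm wide; open, the fingers measure 114 mm over their backs; the gripper's body (76 mm by 85 mm) begins 54 mm behind the grasp point. The pads swing forward as they close: fully open they stand 13 mm farther back than shut.
Start: joints at [-83.256, 12.628, 87.462, -0, 79.91, -7.225], TCP at [0.151, -0.607, 0.231] pointing down, gripper open.
Joint ranges: [-170.65, 170.65], [-52.31, 119.04], [5.05, 147.46], [-71.25, 251.25], [11.57, 151.72], [-153.62, 153.62]. Speed limits (degrees/s): [147.25, 147.25, 172.46, 180, 180, 180].

INTERFACE

Orientations are given as [roll, pitch, yaw] about the fixed x, y, z axes, in that order (R = Rz(yaw) Ry(pitch) Rx(roll)).
In Python, from station import arm gives the robot as it stands. The module is installed in compiled form; this text tells all that it offers.
- The arm moves only by the tool send_rows, never from a script. Its argument "plan" is a list of rows, each a list of 7 numbers: the shift along the tool's x, y, z in units of 40 mm (1.0 is 40 mm), then the turn, a rotation vector about the tool's x, y, z in units of 5 degrees (1.0 is 5 degrees), then the gripper's target within -1 to 1 (shut at 1, half-way at 0, fully open at -1). In form: [[dx, dy, dz, wx, wy, wz, fingers], ...]. A call has 1 to 10 rows; each row is the pose to reach, as a shift and turn from the pose commanded when the call began, along the tool's axes at that moment; what a row does not reach only later rows make up. A row lasts 1/12 s, in which the tool goes at most 41.7 mm and 7.16 degrees, less where a joint would pass 70% of its speed; a pose out of reach is approached as far as the arm can. A call with a gripper value outside its range is refused whole. The fingers move at their own pace and stop on an object; "newtons" is the grip in N (left out, the last holds). Time passes only in rows, so rows that repeat a pose let the fingers close. It gives the time, the measured TCP pose, the force and the opening at its end, in the units of the state.
- arm.sense(): the state, without advancing time (a new reading comes with each control period).
- arm.capture(name): name is "scene" or "top"; returns the picture (480x640x3 uint8, blue, green, red); there is no depth.
- arm.camera_info(name): a dict with "camera_matrix" (3x3 intrinsics, pixels), "extrinsics" (4x4, takes a point from camera to world coordinates). Camera axes: x right, y down, z forward; pixel columns grow to the right and rows downward; lengths in m; the calibration is good to about 2 mm. A picture is of the moment at which its call begins. camera_info takes no time and is no camera call.
- arm.finish_job(): hands the job in, once; it reports no verdict.
The state is a dict: "clock": time; "q": joint angles; "qd": joint speeds; "tau": joint torques, N m; "eef_pos": TCP position; "orientation": TCP orientation; "force": force on the tool from outside, world axes, zero at the start; "torque": the same for the moment, N m; "finger_gap": finger opening in m.
Only numpy, scipy, OpenCV 4.12 (cv2) and the standard library are available. Lean on these libraries where they do the work, as an engineer would, in place of code of your own. Each camera call takes 0.05 s, during which the arm holds its last target.

TASK

In one of the three sealed parts cases the steel part has come loose: lift the cases one at a time and shake or rock each of them end to end in the air until you find the one that rattles. Set silent cases back down upright where they stood; finish while still holding the rattling case in the gripper, level and still, at least 10 cm up over the middle of the orange-edged black hand-over pad. Leave everything else on the bench alone.

Things in the scene. Friction and masses are not known exactly. Their poses are not given: they have to be found in the camera images.
- case_a_center (a point): sealed grey case, blue lid, 140 long (own x), 60 wide (own y), 56 mm high, plain sides, end latches 2 mm proud; the point is its centre, 28 mm above its underside, z up. Weighs 0.18 to 0.45 kg without loose part. Exactly one of the three cases, any of them, has a loose 0.13 kg steel ball inside, which rolls about 50 mm along x and knocks on the ends; in the others nothing moves
- case_b_center (a point): sealed grey case, green lid, 140 long (own x), 60 wide (own y), 56 mm high, plain sides, end latches 2 mm proud; the point is its centre, 28 mm above its underside, z up. Weighs 0.18 to 0.45 kg without loose part. Exactly one of the three cases, any of them, has a loose 0.13 kg steel ball inside, which rolls about 50 mm along x and knocks on the ends; in the others nothing moves
- case_c_center (a point): sealed grey case, yellow lid, 140 long (own x), 60 wide (own y), 56 mm high, plain sides, end latches 2 mm proud; the point is its centre, 28 mm above its underside, z up. Weighs 0.18 to 0.45 kg without loose part. Exactly one of the three cases, any of them, has a loose 0.13 kg steel ball inside, which rolls about 50 mm along x and knocks on the ends; in the others nothing moves
- pad_center (a point): centre of the upper face of the hand-over pad, a black rubber mat with an orange border line, 120 (x) by 150 (y) by 3 mm, fixed on the bench beyond the cases
- wax_jar: amber glass jar with a steel lid, 64 mm wide, 75 mm high, bystander; origin under its centre
- bowl: turned light wooden bowl, 100 mm wide, 45 mm high, bystander; origin under its centre
- sanding_block: cork sanding block 70 x 45 x 30 mm, bystander; origin under its centre
- finial: dark turned wooden finial standing on its 56 mm foot, 95 mm high, bystander; origin under its centre
- chuck: four-jaw steel lathe chuck, 96 mm wide, 62 mm high, bystander; origin under its centre
- screwdriver: screwdriver with a wooden handle, 200 mm long, lying along its x axis, bystander
- brush: bench brush, 200 mm long, lying along its x axis, bystander
Mind the look-alikes: they are no part of the job. Leave any pink look-alike of the part that bears case_a_center alone. What is shaped like the part that bears case_b_center but pink is not meant.

How it is judged (in metres and radians):
On the way:
1. the rattling case, lifted clear of the bench, is shaken or rocked until its loose part rolls against an end (((height (world z) of case_a_center above 0.07 m and contact force between any of case_a_c1, case_a_c2 and anything else above 0.1 N) or (height (world z) of case_b_center above 0.07 m and contact force between any of case_b_c1, case_b_c2 and anything else above 0.1 N) or (height (world z) of case_c_center above 0.07 m and contact force between any of case_c_c1, case_c_c2 and anything else above 0.1 N))).
At the end, for the whole second after the job is handed in: rattling case in the fingers (over 2 N), centre over 90 mm up, within 50 mm of the pad's centre seen from above, tilt under 0.2 rad, under 0.04 m/s; the other two let go, flat on the bench (centre 20 to 36 mm up, tilt under 0.1 rad), at rest, within 70 mm of where they stood (((contact force between case_a_c0 and anything else above 0.2 N and height (world z) of case_a_center above 0.09 m and horizontal distance between case_a_center and pad_center below 0.05 m and angle between case_a_center's own z axis and vertical below 0.2 rad and linear speed of case_a below 0.04 m/s and contact force between case_a and the fingers above 2 N and height (world z) of case_b_center between 0.02 and 0.036 m and angle between each of case_b_center, case_c_center's own z axis and vertical below 0.1 rad and distance of each of case_b_center, case_c_center from where it was at the start of the episode below 0.07 m and linear speed of each of case_b, case_c below 0.03 m/s and contact force between each of case_b, case_c and the fingers below 0.1 N and height (world z) of case_c_center between 0.02 and 0.036 m) or (contact force between case_b_c0 and anything else above 0.2 N and height (world z) of case_b_center above 0.09 m and horizontal distance between case_b_center and pad_center below 0.05 m and angle between case_b_center's own z axis and vertical below 0.2 rad and linear speed of case_b below 0.04 m/s and contact force between case_b and the fingers above 2 N and height (world z) of case_a_center between 0.02 and 0.036 m and angle between each of case_a_center, case_c_center's own z axis and vertical below 0.1 rad and distance of each of case_a_center, case_c_center from where it was at the start of the episode below 0.07 m and linear speed of each of case_a, case_c below 0.03 m/s and contact force between each of case_a, case_c and the fingers below 0.1 N and height (world z) of case_c_center between 0.02 and 0.036 m) or (contact force between case_c_c0 and anything else above 0.2 N and height (world z) of case_c_center above 0.09 m and horizontal distance between case_c_center and pad_center below 0.05 m and angle between case_c_center's own z axis and vertical below 0.2 rad and linear speed of case_c below 0.04 m/s and contact force between case_c and the fingers above 2 N and height (world z) of case_a_center between 0.02 and 0.036 m and angle between each of case_a_center, case_b_center's own z axis and vertical below 0.1 rad and distance of each of case_a_center, case_b_center from where it was at the start of the episode below 0.07 m and linear speed of each of case_a, case_b below 0.03 m/s and contact force between each of case_a, case_b and the fingers below 0.1 N and height (world z) of case_b_center between 0.02 and 0.036 m))); the arm keeps its last pose, push and grip.
It fails at once if a bystander is pushed more than 40 mm (distance of any of wax_jar, bowl, sanding_block, finial, chuck, screwdriver, brush from where it was at the start of the episode above 0.04 m).
It also fails if it takes over 72 s, if anything falls off the work surface, if the arm or the gripper's body presses on something with over 40 N, if the wrist force passes 120 N, or if a joint passes its speed limit or range.

## Working session

There is one attempt and no reset: what is moved stays moved. The work goes in short steps, Python scripts to look and compute and a tool call to move; the robot and the scene stay as the last step left them, time stands still between calls to the robot, and variables do not carry over. Pictures are saved under pics/ and viewed, and the job is handed in when it is done.

Besides the shell and the picture viewer there is one more tool, called after "Call:" as a command line: name --pt "numbers of a row" for each row, then --argument value for the rest. send_rows: Moves the arm, as the interface text tells. Its arguments: {"type":"object","properties":{"plan":{"type":"array","items":{"type":"array","items":{"type":"number"}}},"newtons":{"type":"number"}},"required":["plan"]}

```bash
mkdir -p pics; python3 - <<'E'
from station import arm
import cv2
print(arm.sense())
for n in("scene","top"):
    cv2.imwrite(f"pics/{n}0.png",arm.capture(n)); i=arm.camera_info(n); print(n,i["camera_matrix"],i["extrinsics"])
E
```

```text
{'clock': 0.0, 'q': array([-8.32572292e+01,  1.26762621e+01,  8.75261583e+01, -4.62588342e-04,
        7.99105427e+01, -7.22594499e+00]), 'qd': array([-0.00677061, -0.09092872, -0.01365113,  0.02544014,  0.04815315,
        0.03303421]), 'tau': array([ 2.02484101e-03, -4.96885729e+01, -3.89396703e+01, -3.21614164e-05,
        1.08734475e-02, -1.81097028e-05]), 'eef_pos': array([ 0.1507814 , -0.60590979,  0.23018458]), 'orientation': array([-1.79887877e+02, -1.37571102e-02,  1.39687839e+01]), 'force': array([ 0.42862918, -1.66235806,  0.03585561]), 'torque': array([ 0.00664613,  0.01109812, -0.02803628]), 'finger_gap': 0.08540665537742582}
scene [[503.5474542    0.         327.44319456]
 [  0.         503.5474542  238.47282032]
 [  0.           0.           1.        ]] [[ 0.27436675  0.70347794 -0.65562312  1.29036535]
 [ 0.96160957 -0.1968317   0.19121798 -0.24519287]
 [ 0.00547022 -0.68291732 -0.73047519  0.96948968]
 [ 0.          0.          0.          1.        ]]
top [[608.95248964   0.         317.41339292]
 [  0.         608.95248964 232.47945695]
 [  0.           0.           1.        ]] [[ 3.48655616e-02 -9.77314457e-01  2.08903911e-01  1.09711409e-01]
 [-9.99389341e-01 -3.45784619e-02  5.02738297e-03 -9.68737334e-05]
 [ 2.31024187e-03 -2.08951625e-01 -9.77923249e-01  1.70885004e+00]
 [ 0.00000000e+00  0.00000000e+00  0.00000000e+00  1.00000000e+00]]
```

View pics/scene0.png

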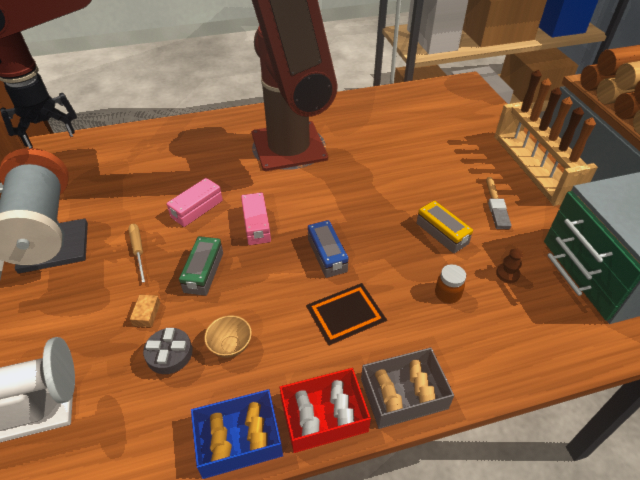

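View pics/top0.png

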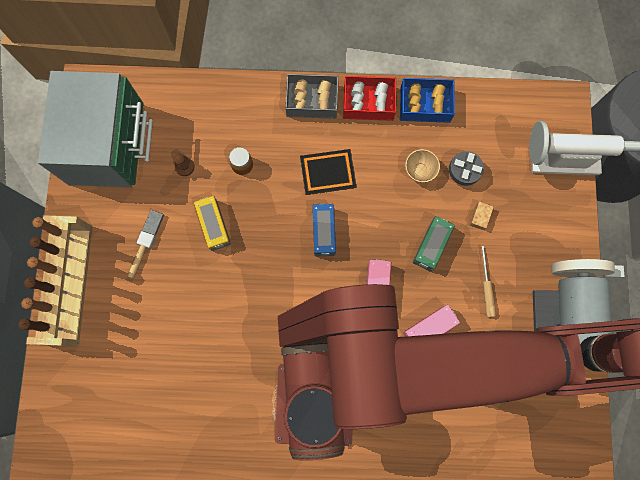

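The pictures show the three cases (top view: blue about (324,230), green (434,243), yellow (211,223)) and the pad at (328,171). The pink look-alikes are at (379,272) and (432,320). Next I measure the lids and the pad border.

```bash
cat > h.py <<'E'
from station import arm
import cv2, numpy as np
def ray(n,uv,z):
    i=arm.camera_info(n);K=np.array(i["camera_matrix"]);E=np.array(i["extrinsics"])
    d=E[:3,:3]@np.linalg.solve(K,[uv[0],uv[1],1.]);o=E[:3,3]
    return o+d*(z-o[2])/d[2]
B=dict(blue=((100,120,50),(125,255,255)),green=((50,70,30),(85,255,255)),yellow=((22,150,120),(32,255,255)),orange=((8,200,200),(20,255,255)))
R=dict(top=dict(blue=(300,195,350,262),green=(405,205,465,280),yellow=(185,185,240,260),orange=(295,140,362,200)),
 scene=dict(blue=(295,205,360,285),green=(170,225,230,300),yellow=(405,190,480,255),orange=(300,275,395,350)))
def meas(im,n,c,z,roi=None):
    x0,y0,x1,y1=roi or R[n][c]
    h=cv2.cvtColor(im[y0:y1,x0:x1],cv2.COLOR_BGR2HSV)
    m=cv2.morphologyEx(cv2.inRange(h,*B[c]),cv2.MORPH_CLOSE,np.ones((3,3)))
    cs,_=cv2.findContours(m,cv2.RETR_EXTERNAL,cv2.CHAIN_APPROX_NONE)
    k=max(cs,key=cv2.contourArea)+np.array([x0,y0])
    P=np.array([ray(n,p[0],z)[:2] for p in k],np.float32)
    (cx,cy),(w,hh),a=cv2.minAreaRect(P*1000)
    if w<hh: a+=90
    return cx/1000,cy/1000,max(w,hh),min(w,hh),(a+90)%180-90
E
python3 - <<'E'
from h import *
for n in("top","scene"):
    im=cv2.imread(f"pics/{n}0.png")
    for c in("blue","green","yellow","orange"): print(n,c,np.round(meas(im,n,c,0.003 if c=="orange" else 0.056),4))
im=cv2.imread("pics/top0.png")
for k,uv,z in(("jar",(239,157),.075),("finial",(181,158),.095),("bowl",(422,166),.045),("chuck",(467,168),.06),("block",(483,215),.03),("sd",(487,280),.02),("brush",(147,242),.02),("pink1",(379,272),.056),("pink2",(432,320),.056)): print(k,np.round(ray("top",uv,z),3))
E
```

```text
top blue [ 4.759000e-01 -8.400000e-03  1.395773e+02  5.839910e+01  4.233100e+00]
top green [  0.4469  -0.3157 140.8599  59.6746 -23.9169]
top yellow [  0.4848   0.3065 137.7568  58.2936  21.1807]
top orange [ 6.59000e-01 -1.51000e-02  1.27674e+02  9.82986e+01 -7.99923e+01]
scene blue [ 4.82800e-01 -9.70000e-03  1.44002e+02  5.81433e+01  4.09230e+00]
scene green [  0.4543  -0.3168 144.6927  61.6715 -24.3762]
scene yellow [  0.4873   0.3062 139.1441  56.562   21.1222]
scene orange [ 6.577000e-01 -1.510000e-02  1.283278e+02  9.864810e+01 -7.972160e+01]
jar [0.668 0.237 0.075]
finial [0.653 0.395 0.095]
bowl [ 0.67  -0.284  0.045]
chuck [ 0.664 -0.409  0.06 ]
block [ 0.536 -0.459  0.03 ]
sd [ 0.352 -0.469  0.02 ]
brush [0.426 0.489 0.02 ]
pink1 [ 0.358 -0.164  0.056]
pink2 [ 0.233 -0.309  0.056]
```

Sizes match the given ones (about 140 x 59, pad border consistent with 120 x 150). I'll start with green, using a helper that turns a target pose into move units.

```bash
cat >> h.py <<'E'
from scipy.spatial.transform import Rotation as Ro
def rel(p,yaw,tilt=0,pos=None,ori=None):
    s=arm.sense(); pos=s["eef_pos"] if pos is None else np.array(pos); ori=s["orientation"] if ori is None else ori
    R0=Ro.from_euler("xyz",ori,degrees=True); R1=Ro.from_euler("xyz",[180,tilt,yaw],degrees=True)
    print(np.round(R0.inv().apply(np.array(p)-pos)/.04,2), np.round((R0.inv()*R1).as_rotvec(degrees=True)/5,2))
E
python3 - <<'E'
from h import *
rel([.449,-.316,.12],-24,pos=[.151,-.607,.231],ori=[180,0,14])
E
```

```text
[ 8.99 -5.26  2.77] [-0.  -0.   7.6]
```

Call:
send_rows --pt "9 -5.25 2.75 0 0 7.6 -1" --pt "9 -5.25 2.75 0 0 7.6 -1" --pt "9 -5.25 2.75 0 0 7.6 -1" --pt "9 -5.25 2.75 0 0 7.6 -1" --pt "9 -5.25 2.75 0 0 7.6 -1" --pt "9 -5.25 2.75 0 0 7.6 -1" --pt "9 -5.25 2.75 0 0 7.6 -1" --pt "9 -5.25 2.75 0 0 7.6 -1" --pt "9 -5.25 2.75 0 0 7.6 -1" --pt "9 -5.25 2.75 0 0 7.6 -1" --newtons 60

```text
clock: 0.93
eef_pos: [0.4377, -0.3264, 0.1253]
orientation: [-180.0, 0.0, -24.0]
force: [0.5, -0.2, -0.3]
finger_gap: 0.0854
```

Call:
send_rows --pt "0 0 0 0 0 0 -1" --pt "0 0 0 0 0 0 -1" --pt "0 0 0 0 0 0 -1" --pt "0 0 0 0 0 0 -1" --pt "0 0 0 0 0 0 -1"

```text
clock: 1.35
eef_pos: [0.4361, -0.3296, 0.1265]
orientation: [180.0, -0.0, -24.2]
force: [-0.2, 0.0, -0.3]
finger_gap: 0.0855
```

```bash
python3 - <<'E'
from h import *
for n in("top","scene"): cv2.imwrite(f"pics/{n}1.png",arm.capture(n))
print(arm.sense()); rel([.449,-.316,.01],-24)
E
```

```text
{'clock': 1.45, 'q': array([-4.53338943e+01,  7.69206650e+00,  1.04888241e+02, -8.50972855e-03,
        6.73778827e+01,  6.88260339e+01]), 'qd': array([ 0.25236235,  0.08507604,  0.00502779,  0.15009421, -0.02617115,
        0.13215627]), 'tau': array([ 1.58626582e-01, -4.22148478e+01, -3.56721067e+01,  6.81552105e-03,
       -3.22698579e-04, -4.43425597e-03]), 'eef_pos': array([ 0.43612875, -0.32949618,  0.12640853]), 'orientation': array([ 1.79977571e+02, -3.61486674e-02, -2.41566507e+01]), 'force': array([-0.17823938, -0.24231406,  0.09799288]), 'torque': array([ 0.03187643,  0.0110255 , -0.00281344]), 'finger_gap': 0.08558520802987023}
[ 0.15 -0.44  2.91] [ 0.   -0.01 -0.03]
```

View pics/scene1.png

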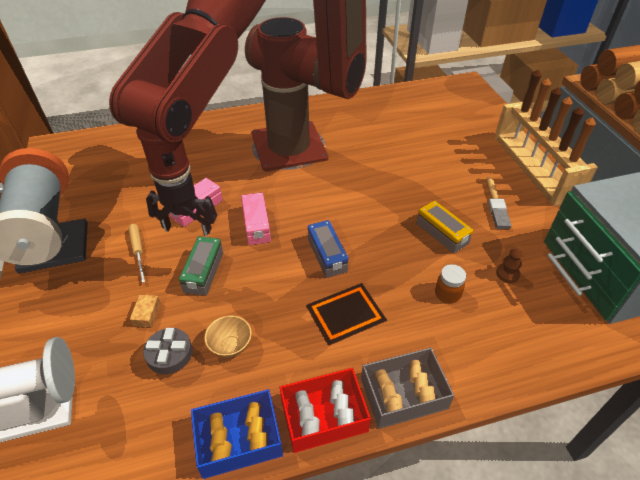

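The scene view shows the gripper above the green case's near end (about (182,210)), with nothing disturbed. It is about 18 mm short sideways, so I correct that and descend.

Call:
send_rows --pt "0.15 -0.45 0.5 0 0 0 -1" --pt "0.15 -0.45 1.4 0 0 0 -1" --pt "0.15 -0.45 2.2 0 0 0 -1" --pt "0.15 -0.45 2.7 0 0 0 -1" --pt "0.15 -0.45 2.9 0 0 0 -1" --pt "0.15 -0.45 2.9 0 0 0 -1" --pt "0.15 -0.45 2.9 0 0 0 -1"

```text
clock: 2.03
eef_pos: [0.4497, -0.3151, 0.0107]
orientation: [180.0, -0.0, -24.1]
force: [-0.1, 0.3, -0.1]
finger_gap: 0.0854
```

Call:
send_rows --pt "0 0 0 0 0 0 1" --pt "0 0 0 0 0 0 1" --pt "0 0 0 0 0 0 1" --pt "0 0 0 0 0 0 1" --pt "0 0 0 0 0 0 1" --pt "0 0 0 0 0 0 1" --pt "0 0 0 0 0 0 1" --pt "0 0 0 0 0 0 1" --pt "0 0 0 0 0 0 1" --pt "0 0 0 0 0 0 1" --newtons 60

```text
clock: 2.87
eef_pos: [0.451, -0.316, 0.0124]
orientation: [179.9, -0.2, -24.0]
force: [-0.6, -1.1, 6.5]
finger_gap: 0.0595
```

Call:
send_rows --pt "0 0 -0.3 0 0 0 1" --pt "0 0 -1 0 0 0 1" --pt "0 0 -1.8 0 0 0 1" --pt "0 0 -2.5 0 0 0 1" --pt "0 0 -3 0 0 0 1" --pt "0 0 -3 0 0 0 1" --pt "0 0 -3 0 0 0 1" --pt "0 0 -3 0 0 0 1"

```text
clock: 3.53
eef_pos: [0.4487, -0.3132, 0.1285]
orientation: [-179.9, 0.1, -24.0]
force: [-0.2, 0.8, -3.3]
finger_gap: 0.0596
```

```bash
cat >> h.py <<'E'
def ft(k=5):
    F=[];T=[]
    for _ in range(k):
        s=arm.sense(); F.append(s["force"]);T.append(s["torque"]); arm.capture("top")
    R=Ro.from_euler("xyz",s["orientation"],degrees=True)
    print(round(s["clock"],2),np.round(s["eef_pos"],4),np.round(s["orientation"],1),"gap",round(s["finger_gap"],4))
    print("F",np.round(np.mean(F,0),3),"Ttool",np.round(R.inv().apply(np.mean(T,0)),4),"std",np.round(np.std(F,0),2),np.round(np.std(T,0),4))
    print("tau5,2,3",np.round(s["tau"][[4,1,2,3,5]],3))
E
python3 -c "
from h import *
ft()
cv2.imwrite('pics/scene2.png',arm.capture('scene'))"
```

```text
3.73 [ 0.4486 -0.3132  0.1279] [-179.9    0.2  -24. ] gap 0.0595
F [-0.138  0.146 -3.921] Ttool [ 0.0051 -0.0049  0.013 ] std [0.3  0.41 0.46] [0.0363 0.0113 0.0097]
tau5,2,3 [ 2.6000e-02 -4.4762e+01 -3.7685e+01 -2.0000e-03 -0.0000e+00]
```

View pics/scene2.png

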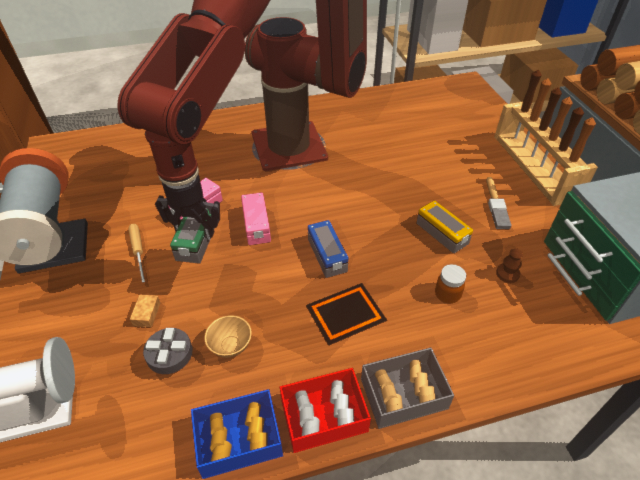

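Call:
send_rows --pt "0 0 0 0 1.3 0 1" --pt "0 0 0 0 2.6 0 1" --pt "0 0 0 0 3.9 0 1" --pt "0 0 0 0 5 0 1" --pt "0 0 0 0 5 0 1" --pt "0 0 0 0 5 0 1" --pt "0 0 0 0 5 0 1" --pt "0 0 0 0 5 0 1" --pt "0 0 0 0 5 0 1"

```text
clock: 4.58
eef_pos: [0.451, -0.3154, 0.1314]
orientation: [179.9, -25.0, -24.0]
force: [1.7, -0.2, -4.9]
finger_gap: 0.0593
```

```bash
python3 -c "
from h import *
ft(10)"
```

```text
5.03 [ 0.4496 -0.3142  0.1299] [-180.  -25.  -24.] gap 0.0593
F [-0.463  0.144 -4.457] Ttool [-0.0102 -0.6528 -0.0224] std [1.26 0.81 0.68] [0.1925 0.434  0.07  ]
tau5,2,3 [-2.1190e+00 -3.0672e+01 -3.8908e+01  1.0930e+00  1.0000e-03]
```

Call:
send_rows --pt "0 0 0 0 -1.3 0 1" --pt "0 0 0 0 -2.6 0 1" --pt "0 0 0 0 -3.5 0 1" --pt "0 0 0 0 -4 0 1" --pt "0 0 0 0 -4 0 1" --pt "0 0 0 0 -4 0 1" --pt "0 0 0 0 -4 0 1"

```text
clock: 5.67
eef_pos: [0.4492, -0.3137, 0.1294]
orientation: [-180.0, -5.0, -24.0]
force: [1.9, 0.7, -2.4]
finger_gap: 0.0589
```

```bash
python3 -c "
from h import *
ft(10)"
```

```text
6.12 [ 0.4496 -0.3142  0.1301] [180.  -5. -24.] gap 0.0595
F [ 0.372  0.096 -3.994] Ttool [-0.0184 -0.0795 -0.0166] std [1.05 0.8  0.78] [0.1295 0.5161 0.079 ]
tau5,2,3 [-3.8800e-01 -4.1389e+01 -3.7879e+01  1.8800e-01  1.4000e-02]
```

Call:
send_rows --pt "0 0 0 0 -1.3 0 1" --pt "0 0 0 0 -2.6 0 1" --pt "0 0 0 0 -3.9 0 1" --pt "0 0 0 0 -5.2 0 1" --pt "0 0 0 0 -6 0 1" --pt "0 0 0 0 -6 0 1" --pt "0 0 0 0 -6 0 1" --pt "0 0 0 0 -6 0 1" --pt "0 0 0 0 -6 0 1" --pt "0 0 0 0 -6 0 1"

```text
clock: 7.0
eef_pos: [0.4494, -0.3143, 0.131]
orientation: [180.0, 24.9, -24.1]
force: [-1.1, -0.5, -2.1]
finger_gap: 0.0595
```

```bash
python3 -c "
from h import *
ft(10)"
```

```text
7.45 [ 0.4496 -0.3142  0.13  ] [180.  25. -24.] gap 0.0596
F [-0.029  0.345 -3.793] Ttool [ 0.076   0.6723 -0.0312] std [0.85 0.82 0.83] [0.1636 0.5636 0.0994]
tau5,2,3 [ 2.4890e+00 -5.8544e+01 -3.5773e+01 -6.5500e-01  1.8000e-02]
```

Call:
send_rows --pt "0 0 0 0 1.3 0 1" --pt "0 0 0 0 2.6 0 1" --pt "0 0 0 0 3.5 0 1" --pt "0 0 0 0 4 0 1" --pt "0 0 0 0 4 0 1" --pt "0 0 0 0 4 0 1" --pt "0 0 0 0 4 0 1"

```text
clock: 8.08
eef_pos: [0.4497, -0.3143, 0.1302]
orientation: [180.0, 5.1, -24.0]
force: [-2.1, 2.0, -2.3]
finger_gap: 0.0594
```

```bash
python3 -c "
from h import *
ft(10)"
```

```text
8.53 [ 0.4497 -0.3142  0.1298] [-180.    5.  -24.] gap 0.0593
F [-0.321 -0.046 -3.464] Ttool [-0.0545  0.0273  0.0472] std [1.85 1.13 0.75] [0.3691 0.7654 0.1314]
tau5,2,3 [  0.545 -47.23  -37.609  -0.177   0.   ]
```

```bash
cat >> h.py <<'E'
def ser(k=8):
    T=[];J=[]
    for _ in range(k):
        s=arm.sense();R=Ro.from_euler("xyz",s["orientation"],degrees=True)
        T.append(R.inv().apply(s["torque"])[1]);J.append(s["tau"][4]); arm.capture("top")
    print(round(s["clock"],2),np.round(s["orientation"],2),"Fz",round(s["force"][2],2),"Ty",np.round(T,3),"mean",np.round(np.mean(T[-5:]),4),"J5",np.round(J,3),round(np.mean(J[-5:]),4),"gap",round(s["finger_gap"],4))
E
python3 -c "
from h import *
ser()"
```

```text
8.93 [180.     5.   -24.03] Fz -3.57 Ty [-1.054 -0.271  0.166  0.82   0.497 -1.297  0.064  0.22 ] mean 0.0607 J5 [0.56  0.546 0.505 0.495 0.18  0.496 0.472 0.56 ] 0.4405 gap 0.0593
```

Call:
send_rows --pt "0 0 0 0 -0.3 0 1" --pt "0 0 0 0 -0.7 0 1" --pt "0 0 0 0 -1 0 1" --pt "0 0 0 0 -1 0 1" --pt "0 0 0 0 -1 0 1" --pt "0 0 0 0 -1 0 1"

```text
clock: 9.48
eef_pos: [0.4496, -0.3141, 0.1299]
orientation: [-180.0, 10.0, -24.0]
force: [1.3, -1.1, -3.7]
finger_gap: 0.0594
```

```bash
python3 -c "
from h import *
ser(12)"
```

```text
10.03 [-180.      9.99  -24.03] Fz -3.01 Ty [ 0.647  0.415  0.069 -0.958  0.413  0.136 -0.218 -0.604  0.205  0.621
 -0.404 -0.706] mean -0.1778 J5 [1.114 1.003 0.949 1.17  1.147 1.109 1.041 0.913 1.025 1.161 1.143 1.1  ] 1.0684 gap 0.059
```

Call:
send_rows --pt "0 0 0 0 0.4 0 1" --pt "0 0 0 0 0.9 0 1" --pt "0 0 0 0 1.4 0 1" --pt "0 0 0 0 1.8 0 1" --pt "0 0 0 0 2 0 1" --pt "0 0 0 0 2 0 1" --pt "0 0 0 0 2 0 1" --pt "0 0 0 0 2 0 1"

```text
clock: 10.75
eef_pos: [0.4498, -0.3144, 0.1302]
orientation: [180.0, 0.0, -24.0]
force: [-0.3, 0.0, -5.1]
finger_gap: 0.0597
```

```bash
python3 -c "
from h import *
ser(12)"
```

```text
11.3 [-1.800e+02  1.000e-02 -2.403e+01] Fz -3.79 Ty [-0.766 -0.273 -0.634 -0.63   0.469  0.526 -0.638 -1.     0.307 -0.68
 -0.332 -0.33 ] mean -0.4071 J5 [ 0.05   0.06  -0.012  0.021 -0.095  0.108  0.164  0.113 -0.01   0.098
 -0.007  0.12 ] 0.0627 gap 0.0594
```

Call:
send_rows --pt "0 0 0 0 1.3 0 1" --pt "0 0 0 0 2.6 0 1" --pt "0 0 0 0 3.9 0 1" --pt "0 0 0 0 4 0 1" --pt "0 0 0 0 4 0 1" --pt "0 0 0 0 3 0 1" --pt "0 0 0 0 2 0 1" --pt "0 0 0 0 1 0 1" --pt "0 0 0 0 0.4 0 1" --pt "0 0 0 0 0 0 1"

```text
clock: 12.18
eef_pos: [0.4524, -0.3166, 0.1322]
orientation: [179.8, 0.1, -24.1]
force: [-0.3, 0.4, -4.6]
finger_gap: 0.059
```

```bash
python3 -c "
from h import *
ser(16)
cv2.imwrite('pics/scene3.png',arm.capture('scene'))"
```

```text
12.93 [ 1.800e+02 -2.000e-02 -2.404e+01] Fz -3.33 Ty [ 0.036 -0.088  0.046  0.046  0.053 -0.061 -0.085 -0.066  0.632 -0.495
 -0.673  0.247 -0.273  0.3    0.555  0.739] mean 0.3137 J5 [-0.304  0.572  0.471  0.139 -0.002 -0.048 -0.059 -0.06   0.007 -0.13
  0.033  0.062 -0.03   0.129 -0.015 -0.076] 0.0139 gap 0.0592
```

View pics/scene3.png

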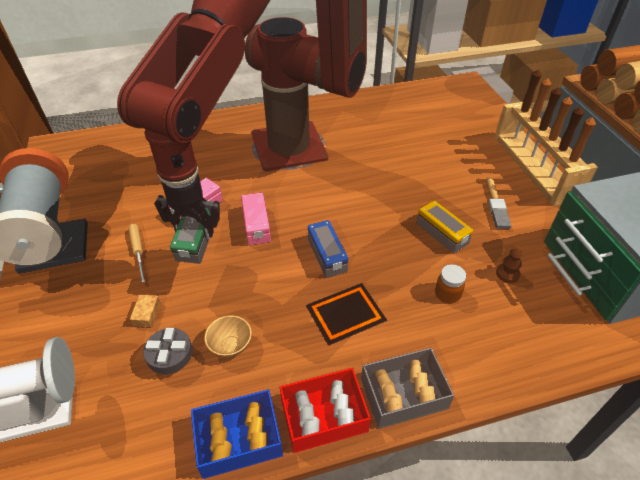

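Call:
send_rows --pt "0 0 0 0 0 0 1" --pt "0 0 0 0 0 0 1" --pt "0 0 0 0 0 0 1" --newtons 30

```text
clock: 13.28
eef_pos: [0.4496, -0.3142, 0.13]
orientation: [-180.0, 0.0, -24.0]
force: [-3.0, 0.9, -4.0]
finger_gap: 0.0594
```

```bash
python3 -c "
from h import *
ser(12)"
```

```text
13.83 [-180.     -0.    -24.03] Fz -5.43 Ty [-0.574 -0.114  0.476 -0.295  0.165  0.319  0.303  0.77  -0.504 -0.541
  0.363  1.111] mean 0.24 J5 [-0.053 -0.239 -0.173  0.051 -0.07  -0.061 -0.014 -0.002 -0.038 -0.005
 -0.007  0.012] -0.0079 gap 0.0593
```

Green weighs about 0.4 kg, but the torque readings are noisy after rocking and I have nothing to compare them with. I'll set green back and run the same test on blue.

Call:
send_rows --pt "0 0 0.7 0 0 0 1" --pt "0 0 1.5 0 0 0 1" --pt "0 0 2.2 0 0 0 1" --pt "0 0 2.6 0 0 0 1" --pt "0 0 2.85 0 0 0 1" --pt "0 0 2.95 0 0 0 1" --pt "0 0 2.97 0 0 0 1" --pt "0 0 2.97 0 0 0 -1" --pt "0 0 2.97 0 0 0 -1" --pt "0 0 2.97 0 0 0 -1"

```text
clock: 14.72
eef_pos: [0.4504, -0.315, 0.0121]
orientation: [180.0, -0.1, -24.0]
force: [-0.1, 0.4, 0.8]
finger_gap: 0.0854
```

Call:
send_rows --pt "0 0 0 0 0 0 -1" --pt "0 0 0 0 0 0 -1" --pt "0 0 0 0 0 0 -1" --pt "0 0 -0.3 0 0 0 -1" --pt "0 0 -1.2 0 0 0 -1" --pt "0 0 -2.2 0 0 0 -1" --pt "0 0 -3 0 0 0 -1" --pt "0 0 -3 0 0 0 -1"

```text
clock: 15.38
eef_pos: [0.4535, -0.3177, 0.1403]
orientation: [179.7, -0.7, -24.0]
force: [1.5, -0.9, 1.1]
finger_gap: 0.0856
```

```bash
python3 - <<'E'
from h import *
s=arm.sense();print(s["force"],s["finger_gap"])
rel([.478,-.009,.129],4.2)
E
```

```text
[ 1.47453089 -0.94008027  1.11808376] 0.08563461119719556
[-2.59 -7.3   0.22] [ 0.09 -0.13 -5.64]
```

Call:
send_rows --pt "-2.46 -7.26 0 0 0 -5.64 -1" --pt "-2.46 -7.26 0 0 0 -5.64 -1" --pt "-2.46 -7.26 0 0 0 -5.64 -1" --pt "-2.46 -7.26 0 0 0 -5.64 -1" --pt "-2.46 -7.26 0 0 0 -5.64 -1" --pt "-2.46 -7.26 0 0 0 -5.64 -1" --pt "-2.46 -7.26 0 0 0 -5.64 -1" --pt "-2.46 -7.26 0 0 0 -5.64 -1" --pt "-2.46 -7.26 0 0 0 -5.64 -1" --pt "-2.46 -7.26 0 0 0 -5.64 -1"

```text
clock: 16.22
eef_pos: [0.4782, -0.0083, 0.1318]
orientation: [180.0, -0.0, 4.3]
force: [-0.3, -0.6, -0.8]
finger_gap: 0.0852
```

```bash
python3 - <<'E'
from h import *
im=arm.capture("scene");cv2.imwrite("pics/scene4.png",im)
ser(4)
print(np.round(meas(im,"scene","green",.056),4))
rel([.478,-.009,.011],4.2)
E
```

```text
16.42 [ 1.7998e+02 -1.0000e-02  4.0700e+00] Fz -0.12 Ty [ 0.028 -0.037 -0.033  0.03 ] mean -0.0028 J5 [0.025 0.016 0.01  0.006] 0.0143 gap 0.0855
[  0.4557  -0.3135 144.6026  61.6226 -23.7186]
[ 0.   -0.03  3.01] [ 0.   -0.   -0.03]
```

View pics/scene4.png

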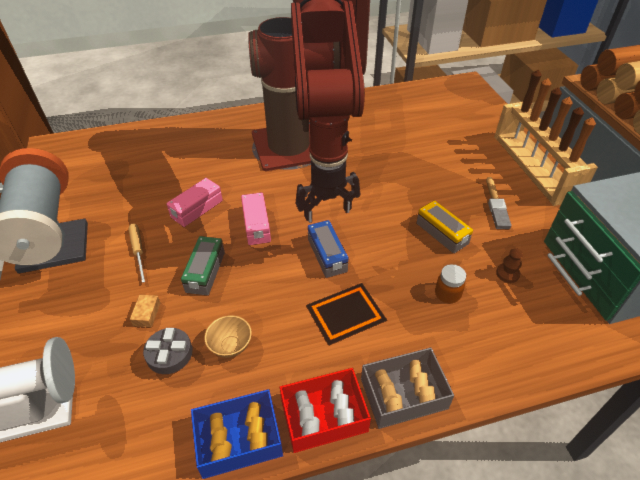

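Green is back upright at (203,265), within about 4 mm of where it stood. The empty gripper, open over blue at (328,245), reads quiet. I'll grasp blue.

Call:
send_rows --pt "0 0 0.6 0 0 0 -1" --pt "0 0 1.5 0 0 0 -1" --pt "0 0 2.3 0 0 0 -1" --pt "0 0 2.8 0 0 0 -1" --pt "0 0 3 0 0 0 -1" --pt "0 0 3 0 0 0 -1" --pt "0 0 3 0 0 0 1" --pt "0 0 3 0 0 0 1" --pt "0 0 3 0 0 0 1" --pt "0 0 3 0 0 0 1" --newtons 60

```text
clock: 17.3
eef_pos: [0.48, -0.0094, 0.0132]
orientation: [179.9, -0.2, 4.2]
force: [-0.9, -0.8, 4.8]
finger_gap: 0.0594
```

Call:
send_rows --pt "0 0 0 0 0 0 1" --pt "0 0 0 0 0 0 1" --pt "0 0 -0.3 0 0 0 1" --pt "0 0 -1 0 0 0 1" --pt "0 0 -1.8 0 0 0 1" --pt "0 0 -2.5 0 0 0 1" --pt "0 0 -3 0 0 0 1" --pt "0 0 -3 0 0 0 1" --pt "0 0 -3 0 0 0 1"

```text
clock: 18.05
eef_pos: [0.4788, -0.009, 0.1322]
orientation: [180.0, -0.2, 4.2]
force: [0.1, -0.8, -4.3]
finger_gap: 0.0593
```

```bash
python3 - <<'E'
from h import *
ser(16)
E
```

```text
18.8 [180.    -0.     4.17] Fz -3.41 Ty [ 0.052  0.019 -0.054 -0.002 -0.003 -0.038  0.034 -0.046  0.072  0.007
 -0.01   0.027  0.026  0.012 -0.039  0.017] mean 0.0086 J5 [ 0.045 -0.073 -0.062 -0.028 -0.     0.017  0.025  0.028  0.027  0.025
  0.022  0.019  0.016  0.013  0.012  0.01 ] 0.014 gap 0.0599
```

Call:
send_rows --pt "0 0 0 0 -1.3 0 1" --pt "0 0 0 0 -2.6 0 1" --pt "0 0 0 0 -3.9 0 1" --pt "0 0 0 0 -5 0 1" --pt "0 0 0 0 -5 0 1" --pt "0 0 0 0 -5 0 1" --pt "0 0 0 0 -5 0 1"

```text
clock: 19.43
eef_pos: [0.478, -0.0088, 0.131]
orientation: [-180.0, 24.9, 4.2]
force: [0.3, -0.1, -3.4]
finger_gap: 0.0593
```

```bash
python3 - <<'E'
from h import *
ser(12)
E
```

```text
19.98 [179.99  24.96   4.16] Fz -3.39 Ty [0.425 0.457 0.364 0.389 0.417 0.411 0.464 0.441 0.37  0.387 0.406 0.446] mean 0.4099 J5 [2.53  2.51  2.513 2.525 2.537 2.549 2.559 2.567 2.573 2.578 2.581 2.584] 2.5764 gap 0.0595
```

Call:
send_rows --pt "0 0 0 0 1.3 0 1" --pt "0 0 0 0 2.6 0 1" --pt "0 0 0 0 3.9 0 1" --pt "0 0 0 0 5.2 0 1" --pt "0 0 0 0 6.5 0 1" --pt "0 0 0 0 7.8 0 1" --pt "0 0 0 0 9 0 1" --pt "0 0 0 0 10 0 1" --pt "0 0 0 0 10 0 1" --pt "0 0 0 0 10 0 1"

```text
clock: 20.87
eef_pos: [0.4765, -0.0089, 0.1304]
orientation: [-180.0, -24.8, 4.1]
force: [0.5, 1.4, -2.9]
finger_gap: 0.0593
```

```bash
python3 - <<'E'
from h import *
ser(12)
E
```

```text
21.42 [-179.99  -24.96    4.18] Fz -3.16 Ty [-0.362 -0.372 -0.388 -0.385 -0.392 -0.411 -0.367 -0.388 -0.396 -0.415
 -0.401 -0.396] mean -0.3991 J5 [-2.246 -2.073 -2.111 -2.183 -2.241 -2.278 -2.298 -2.308 -2.311 -2.311
 -2.31  -2.309] -2.3098 gap 0.0593
```

Call:
send_rows --pt "0 0 0 0 -1.3 0 1" --pt "0 0 0 0 -2.6 0 1" --pt "0 0 0 0 -3.7 0 1" --pt "0 0 0 0 -4.6 0 1" --pt "0 0 0 0 -5 0 1" --pt "0 0 0 0 -5 0 1" --pt "0 0 0 0 -5 0 1"

```text
clock: 22.05
eef_pos: [0.4784, -0.0088, 0.1308]
orientation: [-180.0, -0.0, 4.2]
force: [-0.2, 0.3, -3.2]
finger_gap: 0.0593
```

```bash
python3 - <<'E'
from h import *
ser(14)
E
```

```text
22.7 [ 1.80e+02 -1.00e-02  4.17e+00] Fz -2.61 Ty [-0.069  0.013 -0.014 -0.004 -0.021 -0.021  0.01   0.02   0.013 -0.09
 -0.01   0.033  0.012  0.053] mean -0.0004 J5 [ 0.023 -0.042 -0.045 -0.032 -0.018 -0.008 -0.002  0.003  0.005  0.007
  0.008  0.008  0.009  0.009] 0.0079 gap 0.0593
```

Blue is silent: clean torque throughout, and the same J5 at level before and after rocking (0.010 vs 0.009). Set it back and test yellow as well.

Call:
send_rows --pt "0 0 0.7 0 0 0 1" --pt "0 0 1.5 0 0 0 1" --pt "0 0 2.2 0 0 0 1" --pt "0 0 2.6 0 0 0 1" --pt "0 0 2.85 0 0 0 1" --pt "0 0 2.95 0 0 0 1" --pt "0 0 2.97 0 0 0 1" --pt "0 0 2.97 0 0 0 -1" --pt "0 0 2.97 0 0 0 -1" --pt "0 0 2.97 0 0 0 -1"

```text
clock: 23.58
eef_pos: [0.4793, -0.0091, 0.0134]
orientation: [180.0, -0.1, 4.2]
force: [-0.6, 0.5, 0.2]
finger_gap: 0.0855
```

Call:
send_rows --pt "0 0 0 0 0 0 -1" --pt "0 0 0 0 0 0 -1" --pt "0 0 -0.3 0 0 0 -1" --pt "0 0 -1.2 0 0 0 -1" --pt "0 0 -2.2 0 0 0 -1" --pt "0 0 -3 0 0 0 -1" --pt "0 0 -3 0 0 0 -1" --pt "0 0 -3 0 0 0 -1" --pt "0 0 -3 0 0 0 -1"

```text
clock: 24.33
eef_pos: [0.4778, -0.0089, 0.1321]
orientation: [-180.0, -0.0, 4.2]
force: [0.2, 0.3, -0.1]
finger_gap: 0.0855
```

```bash
python3 - <<'E'
from h import *
im=arm.capture("top")
print(np.round(meas(im,"top","green",.056),4))
rel([.486,.306,.13],21.1,pos=[.478,-.009,.132],ori=[180,0,4.2])
rel([.486,.306,.13],21.1)
E
```

```text
[  0.4476  -0.3118 140.7566  59.4446 -24.0983]
[ 0.78 -7.84  0.05] [ 0.    0.   -3.38]
[ 0.79 -7.83  0.03] [-0.01  0.02 -3.39]
```

Call:
send_rows --pt "0.78 -7.84 0 0 0 -3.38 -1" --pt "0.78 -7.84 0 0 0 -3.38 -1" --pt "0.78 -7.84 0 0 0 -3.38 -1" --pt "0.78 -7.84 0 0 0 -3.38 -1" --pt "0.78 -7.84 0 0 0 -3.38 -1" --pt "0.78 -7.84 0 0 0 -3.38 -1" --pt "0.78 -7.84 0 0 0 -3.38 -1" --pt "0.78 -7.84 0 0 0 -3.38 -1" --pt "0.78 -7.84 0 0 0 -3.38 -1" --pt "0.78 -7.84 0 0 0 -3.38 -1"

```text
clock: 25.22
eef_pos: [0.4847, 0.3068, 0.13]
orientation: [180.0, 0.2, 21.2]
force: [-0.3, -0.2, -0.9]
finger_gap: 0.0853
```

```bash
python3 - <<'E'
from h import *
im=arm.capture("scene")
for c in("blue","green","yellow"):print(np.round(meas(im,"scene",c,.056),4))
rel([.486,.306,.011],21.1)
E
```

```text
[ 4.82600e-01 -1.02000e-02  1.45072e+02  5.79737e+01  3.46630e+00]
[  0.4553  -0.3132 145.4908  61.4568 -24.1025]
[  0.4874   0.3059 139.1255  56.6278  21.1615]
[0.04 0.   2.98] [0.01 0.05 0.01]
```

Call:
send_rows --pt "0 0 0.6 0 0 0 -1" --pt "0 0 1.5 0 0 0 -1" --pt "0 0 2.3 0 0 0 -1" --pt "0 0 2.8 0 0 0 -1" --pt "0 0 2.98 0 0 0 -1" --pt "0 0 2.98 0 0 0 -1" --pt "0 0 2.98 0 0 0 1" --pt "0 0 2.98 0 0 0 1" --pt "0 0 2.98 0 0 0 1" --pt "0 0 2.98 0 0 0 1"

```text
clock: 26.1
eef_pos: [0.4882, 0.3067, 0.0155]
orientation: [-180.0, -0.2, 21.1]
force: [-0.4, -0.3, 5.3]
finger_gap: 0.0595
```

Call:
send_rows --pt "0 0 0 0 0 0 1" --pt "0 0 0 0 0 0 1" --pt "0 0 -0.3 0 0 0 1" --pt "0 0 -1 0 0 0 1" --pt "0 0 -1.8 0 0 0 1" --pt "0 0 -2.5 0 0 0 1" --pt "0 0 -3 0 0 0 1" --pt "0 0 -3 0 0 0 1" --pt "0 0 -3 0 0 0 1"

```text
clock: 26.85
eef_pos: [0.4869, 0.3065, 0.1345]
orientation: [-180.0, -0.2, 21.1]
force: [-0.2, -0.3, -3.5]
finger_gap: 0.0592
```

Call:
send_rows --pt "0 0 0 0 -1.3 0 1" --pt "0 0 0 0 -2.6 0 1" --pt "0 0 0 0 -3.9 0 1" --pt "0 0 0 0 -5 0 1" --pt "0 0 0 0 -5 0 1" --pt "0 0 0 0 -5 0 1" --pt "0 0 0 0 -5 0 1"

```text
clock: 27.43
eef_pos: [0.4853, 0.3058, 0.1314]
orientation: [180.0, 25.1, 21.1]
force: [-0.2, 0.5, -3.2]
finger_gap: 0.0593
```

```bash
python3 - <<'E'
from h import *
ser(10)
E
```

```text
27.88 [-179.99   24.92   21.08] Fz -2.56 Ty [0.443 0.493 0.349 0.371 0.418 0.478 0.443 0.417 0.4   0.431] mean 0.4339 J5 [2.622 2.592 2.591 2.602 2.614 2.627 2.637 2.647 2.654 2.66 ] 2.6448 gap 0.0593
```

Call:
send_rows --pt "0 0 0 0 1.3 0 1" --pt "0 0 0 0 2.6 0 1" --pt "0 0 0 0 3.9 0 1" --pt "0 0 0 0 5.2 0 1" --pt "0 0 0 0 6.5 0 1" --pt "0 0 0 0 7.8 0 1" --pt "0 0 0 0 9 0 1" --pt "0 0 0 0 10 0 1" --pt "0 0 0 0 10 0 1" --pt "0 0 0 0 10 0 1"

```text
clock: 28.77
eef_pos: [0.4845, 0.3054, 0.1323]
orientation: [180.0, -24.8, 21.1]
force: [-0.5, 0.5, -2.3]
finger_gap: 0.0594
```

```bash
python3 - <<'E'
from h import *
ser(10)
E
```

```text
29.22 [-180.    -24.97   21.05] Fz -3.14 Ty [-0.436 -0.328 -0.412 -0.399 -0.393 -0.395 -0.471 -0.416 -0.488 -0.396] mean -0.4332 J5 [-2.688 -2.399 -2.404 -2.479 -2.548 -2.596 -2.623 -2.637 -2.643 -2.644] -2.6287 gap 0.0589
```

Call:
send_rows --pt "0 0 0 0 -1.3 0 1" --pt "0 0 0 0 -2.6 0 1" --pt "0 0 0 0 -3.7 0 1" --pt "0 0 0 0 -4.6 0 1" --pt "0 0 0 0 -5 0 1" --pt "0 0 0 0 -5 0 1" --pt "0 0 0 0 -5 0 1"

```text
clock: 29.85
eef_pos: [0.4868, 0.3062, 0.1326]
orientation: [-180.0, -0.0, 21.1]
force: [-0.0, -0.1, -3.1]
finger_gap: 0.0593
```

```bash
python3 - <<'E'
from h import *
ser(14)
E
```

```text
30.5 [-1.800e+02 -1.000e-02  2.107e+01] Fz -3.59 Ty [-0.006 -0.06   0.036 -0.026  0.065  0.015  0.019  0.007 -0.013 -0.017
  0.014  0.007  0.052  0.028] mean 0.0168 J5 [ 0.053 -0.036 -0.047 -0.036 -0.021 -0.01  -0.002  0.003  0.006  0.008
  0.009  0.009  0.01   0.01 ] 0.0091 gap 0.0595
```

Yellow is silent too, so green is the one that rattles. I set yellow back and return to green.

Call:
send_rows --pt "0 0 0.7 0 0 0 1" --pt "0 0 1.5 0 0 0 1" --pt "0 0 2.2 0 0 0 1" --pt "0 0 2.6 0 0 0 1" --pt "0 0 2.85 0 0 0 1" --pt "0 0 2.95 0 0 0 1" --pt "0 0 2.97 0 0 0 1" --pt "0 0 2.97 0 0 0 -1" --pt "0 0 2.97 0 0 0 -1" --pt "0 0 2.97 0 0 0 -1"

```text
clock: 31.38
eef_pos: [0.4876, 0.3067, 0.0156]
orientation: [-180.0, -0.2, 21.1]
force: [-0.0, -0.0, -0.5]
finger_gap: 0.0851
```

Call:
send_rows --pt "0 0 0 0 0 0 -1" --pt "0 0 0 0 0 0 -1" --pt "0 0 -0.3 0 0 0 -1" --pt "0 0 -1.2 0 0 0 -1" --pt "0 0 -2.2 0 0 0 -1" --pt "0 0 -3 0 0 0 -1" --pt "0 0 -3 0 0 0 -1" --pt "0 0 -3 0 0 0 -1" --pt "0 0 -3 0 0 0 -1"

```text
clock: 32.13
eef_pos: [0.4862, 0.3061, 0.1348]
orientation: [-180.0, -0.0, 21.1]
force: [-0.7, -0.6, -2.0]
finger_gap: 0.0855
```

```bash
python3 - <<'E'
from h import *
print(arm.sense()["finger_gap"])
rel([.450,-.313,.13],-24)
E
```

```text
0.08550610453028513
[-6.41 14.12  0.12] [-0.   -0.    9.01]
```

Call:
send_rows --pt "-3.2 7.06 0 0 0 4.5 -1" --pt "-3.2 7.06 0 0 0 4.5 -1" --pt "-3.2 7.06 0 0 0 4.5 -1" --pt "-3.2 7.06 0 0 0 4.5 -1" --pt "-3.2 7.06 0 0 0 4.5 -1" --pt "-3.2 7.06 0 0 0 4.5 -1" --pt "-3.2 7.06 0 0 0 4.5 -1" --pt "-3.2 7.06 0 0 0 4.5 -1"

```text
clock: 32.8
eef_pos: [0.4664, -0.0071, 0.1327]
orientation: [179.9, 0.2, -1.6]
force: [0.0, 0.2, -0.6]
finger_gap: 0.0855
```

```bash
python3 - <<'E'
from h import *
im=arm.capture("top"); cv2.imwrite("pics/top5.png",im)
for c in("green","yellow"):print(np.round(meas(im,"top",c,.056),4))
arm.capture("top")
rel([.450,-.313,.13],-24)
E
```

```text
[  0.4476  -0.3118 140.7566  59.4446 -24.0983]
[  0.484    0.3048 136.9027  58.02    20.9046]
[-0.19  7.68  0.07] [0.01 0.04 4.46]
```

Call:
send_rows --pt "-0.19 7.67 0 0 0 4.46 -1" --pt "-0.19 7.67 0 0 0 4.46 -1" --pt "-0.19 7.67 0 0 0 4.46 -1" --pt "-0.19 7.67 0 0 0 4.46 -1" --pt "-0.19 7.67 0 0 0 4.46 -1" --pt "-0.19 7.67 0 0 0 4.46 -1" --pt "-0.19 7.67 0 0 0 4.46 -1" --pt "-0.19 7.67 0 0 0 4.46 -1" --pt "-0.19 7.67 0 0 0 4.46 -1" --pt "-0.19 7.67 0 0 0 4.46 -1"

```text
clock: 33.73
eef_pos: [0.4528, -0.3088, 0.1329]
orientation: [-179.9, 0.2, -23.8]
force: [0.2, 0.6, 0.5]
finger_gap: 0.0851
```

```bash
python3 - <<'E'
from h import *
arm.capture("top")
print(arm.sense()["eef_pos"]);rel([.450,-.313,.012],-24)
E
```

```text
[ 0.45290591 -0.30797783  0.13300092]
[-0.01  0.15  3.02] [-0.02  0.03  0.06]
```

Call:
send_rows --pt "0 0.13 0.6 0 0 0 -1" --pt "0 0.13 1.5 0 0 0 -1" --pt "0 0.13 2.3 0 0 0 -1" --pt "0 0.13 2.8 0 0 0 -1" --pt "0 0.13 3 0 0 0 -1" --pt "0 0.13 3 0 0 0 -1" --pt "0 0.13 3 0 0 0 1" --pt "0 0.13 3 0 0 0 1" --pt "0 0.13 3 0 0 0 1" --pt "0 0.13 3 0 0 0 1" --newtons 60

```text
clock: 34.62
eef_pos: [0.4527, -0.3157, 0.0167]
orientation: [179.9, -0.2, -23.7]
force: [0.8, 1.5, 5.7]
finger_gap: 0.0595
```

Call:
send_rows --pt "0 0 0 0 0 0 1" --pt "0 0 0 0 0 0 1" --pt "0 0 -0.3 0 0 0 1" --pt "0 0 -1 0 0 0 1" --pt "0 0 -1.8 0 0 0 1" --pt "0 0 -2.5 0 0 0 1" --pt "0 0 -3.2 0 0 0 1" --pt "0 0 -3.2 0 0 0 1" --pt "0 0 -3.2 0 0 0 1"

```text
clock: 35.37
eef_pos: [0.4519, -0.3156, 0.1446]
orientation: [179.9, -0.2, -23.7]
force: [0.6, 0.4, -5.1]
finger_gap: 0.0596
```

```bash
python3 - <<'E'
from h import *
ser(6)
E
```

```text
35.62 [-179.92    0.23  -23.74] Fz -4.88 Ty [-0.012 -0.021 -0.05  -0.048 -0.021  0.004] mean -0.0272 J5 [ 0.068 -0.102 -0.098 -0.055 -0.019  0.003] -0.054 gap 0.0593
```

Call:
send_rows --pt "0 0 0 0 -1.3 0 1" --pt "0 0 0 0 -2.6 0 1" --pt "0 0 0 0 -3.9 0 1" --pt "0 0 0 0 -5 0 1" --pt "0 0 0 0 -5 0 1" --pt "0 0 0 0 -5 0 1" --pt "0 0 0 0 -5 0 1"

```text
clock: 36.25
eef_pos: [0.4508, -0.3144, 0.1415]
orientation: [-180.0, 25.0, -23.7]
force: [-0.1, -0.1, -3.4]
finger_gap: 0.0592
```

```bash
python3 - <<'E'
from h import *
ser(8)
E
```

```text
36.6 [179.97  24.87 -23.76] Fz -2.77 Ty [0.543 0.277 0.454 0.532 0.299 0.405 0.662 0.3  ] mean 0.4396 J5 [2.576 2.55  2.55  2.56  2.575 2.587 2.597 2.607] 2.5852 gap 0.0592
```

Call:
send_rows --pt "0 0 0 0 1.3 0 1" --pt "0 0 0 0 2.6 0 1" --pt "0 0 0 0 3.7 0 1" --pt "0 0 0 0 4.6 0 1" --pt "0 0 0 0 5 0 1" --pt "0 0 0 0 5 0 1" --pt "0 0 0 0 5 0 1"

```text
clock: 37.23
eef_pos: [0.4505, -0.3145, 0.143]
orientation: [180.0, 0.0, -23.8]
force: [-0.5, -0.4, -3.9]
finger_gap: 0.0596
```

```bash
python3 - <<'E'
from h import *
ser(4)
rel([.657,-.015,.16],-10)
E
```

```text
37.38 [ 1.7999e+02  5.0000e-02 -2.3720e+01] Fz -3.16 Ty [-0.045 -0.03   0.023  0.048] mean -0.0014 J5 [-0.069  0.03   0.045  0.035] 0.0105 gap 0.0592
[ 1.69 -8.93 -0.44] [-0.    0.01 -2.74]
```

Green is less noisy this time. I'll check directly for a level-torque shift after rocking each way.

```bash
python3 - <<'E'
from h import *
ser(14)
E
```

```text
38.08 [-180.     -0.    -23.73] Fz -3.68 Ty [-0.027 -0.012 -0.013 -0.052 -0.007 -0.051  0.007 -0.036 -0.003 -0.037
  0.02   0.005 -0.012 -0.02 ] mean -0.009 J5 [ 0.022  0.012  0.005  0.    -0.003 -0.005 -0.007 -0.008 -0.008 -0.009
 -0.009 -0.01  -0.01  -0.01 ] -0.0097 gap 0.0594
```

Call:
send_rows --pt "0 0 0 0 1.3 0 1" --pt "0 0 0 0 2.6 0 1" --pt "0 0 0 0 3.9 0 1" --pt "0 0 0 0 5 0 1" --pt "0 0 0 0 5 0 1" --pt "0 0 0 0 5 0 1" --pt "0 0 0 0 5 0 1"

```text
clock: 38.72
eef_pos: [0.4518, -0.3158, 0.1439]
orientation: [179.9, -25.0, -23.7]
force: [1.3, -1.0, -3.2]
finger_gap: 0.0592
```

```bash
python3 - <<'E'
from h import *
ser(8)
E
```

```text
39.07 [180.   -24.98 -23.7 ] Fz -2.92 Ty [-0.197 -0.547 -0.37  -0.386 -0.526 -0.307 -0.583 -0.252] mean -0.4109 J5 [-1.955 -2.032 -2.112 -2.166 -2.196 -2.213 -2.217 -2.219] -2.2019 gap 0.0595
```

Call:
send_rows --pt "0 0 0 0 -1.3 0 1" --pt "0 0 0 0 -2.6 0 1" --pt "0 0 0 0 -3.7 0 1" --pt "0 0 0 0 -4.6 0 1" --pt "0 0 0 0 -5 0 1" --pt "0 0 0 0 -5 0 1" --pt "0 0 0 0 -5 0 1"

```text
clock: 39.7
eef_pos: [0.4516, -0.3147, 0.1419]
orientation: [-180.0, -0.0, -23.7]
force: [1.1, -0.2, -3.8]
finger_gap: 0.0592
```

```bash
python3 - <<'E'
from h import *
ser(16)
rel([.657,-.015,.16],-10)
E
```

```text
40.45 [-180.     -0.    -23.73] Fz -3.24 Ty [ 0.049  0.014  0.031  0.047 -0.019  0.015  0.044  0.051  0.067  0.087
  0.037  0.054  0.095  0.079  0.075  0.034] mean 0.0675 J5 [ 0.081 -0.001 -0.01   0.002  0.016  0.026  0.033  0.038  0.04   0.042
  0.043  0.043  0.044  0.044  0.045  0.045] 0.0443 gap 0.0591
[ 1.7  -8.93 -0.44] [ 0.   -0.   -2.75]
```

Confirmed: green's level J5 moves from -0.010 to +0.045 N m depending on which way it was rocked. That fits a 0.13 kg ball moving 50 mm, and the silent cases showed no shift. Now to the pad.

Call:
send_rows --pt "0.1 -0.4 -0.05 0 0 -0.15 1" --pt "0.25 -1.3 -0.2 0 0 -0.4 1" --pt "0.4 -2.2 -0.35 0 0 -0.7 1" --pt "0.6 -3.1 -0.44 0 0 -1 1" --pt "0.75 -4 -0.44 0 0 -1.3 1" --pt "0.9 -4.9 -0.44 0 0 -1.6 1" --pt "1.1 -5.8 -0.44 0 0 -1.9 1" --pt "1.25 -6.7 -0.44 0 0 -2.2 1" --pt "1.45 -7.6 -0.44 0 0 -2.5 1" --pt "1.6 -8.3 -0.44 0 0 -2.7 1"

```text
clock: 41.33
eef_pos: [0.6445, -0.0338, 0.1599]
orientation: [-180.0, -0.0, -10.1]
force: [-0.4, 0.1, -3.6]
finger_gap: 0.0594
```

```bash
python3 - <<'E'
from h import *
for _ in range(4): arm.capture("top")
rel([.657,-.015,.16],-10)
E
```

```text
[ 0.25 -0.57 -0.02] [ 0.01  0.01 -0.02]
```

Call:
send_rows --pt "0.05 -0.1 -0.05 0 0 0 1" --pt "0.13 -0.25 -0.15 0 0 0 1" --pt "0.2 -0.45 -0.25 0 0 0 1" --pt "0.25 -0.57 -0.25 0 0 0 1" --pt "0.25 -0.57 -0.25 0 0 0 1" --pt "0.25 -0.57 -0.25 0 0 0 1" --pt "0.25 -0.57 -0.25 0 0 0 1" --pt "0.25 -0.57 -0.25 0 0 0 1" --pt "0.25 -0.57 -0.25 0 0 0 1" --pt "0.25 -0.57 -0.25 0 0 0 1"

```text
clock: 42.37
eef_pos: [0.6569, -0.016, 0.1698]
orientation: [180.0, 0.0, -10.2]
force: [-0.2, -0.0, -3.5]
finger_gap: 0.0596
```

Call:
send_rows --pt "0 0 0 0 0 0 1" --pt "0 0 0 0 0 0 1" --pt "0 0 0 0 0 0 1" --pt "0 0 0 0 0 0 1" --pt "0 0 0 0 0 0 1" --pt "0 0 0 0 0 0 1" --pt "0 0 0 0 0 0 1" --pt "0 0 0 0 0 0 1" --pt "0 0 0 0 0 0 1" --pt "0 0 0 0 0 0 1"

```text
clock: 43.2
eef_pos: [0.6571, -0.0159, 0.17]
orientation: [180.0, 0.0, -10.2]
force: [-0.3, 0.3, -4.2]
finger_gap: 0.0592
```

```bash
python3 - <<'E'
from h import *
ser(6)
for n in("scene","top"):
    im=arm.capture(n); cv2.imwrite(f"pics/{n}6.png",im)
    for c in("blue","yellow"):
        print(n,c,np.round(meas(im,n,c,.056),4))
s=arm.sense();print(s["eef_pos"],s["qd"],s["clock"])
E
```

```text
43.45 [-180.      0.    -10.23] Fz -3.75 Ty [ 0.006  0.028  0.036 -0.031 -0.005  0.005] mean 0.0067 J5 [0.022 0.022 0.022 0.022 0.022 0.022] 0.0222 gap 0.0593
scene blue [ 4.30200e-01 -2.53000e-02  7.96253e+01  4.40896e+01 -4.63289e+01]
scene yellow [  0.489    0.3058 143.4408  56.4671  20.1935]
top blue [ 0.4149 -0.0415 17.0563  2.7019 -9.4557]
top yellow [  0.4836   0.3046 137.7961  58.1397  20.9038]
[ 0.657142   -0.015866    0.16998324] [ 0.02131965 -0.02381313  0.05588367 -0.0069333  -0.03121465  0.04841597] 43.6
```

View pics/scene6.png

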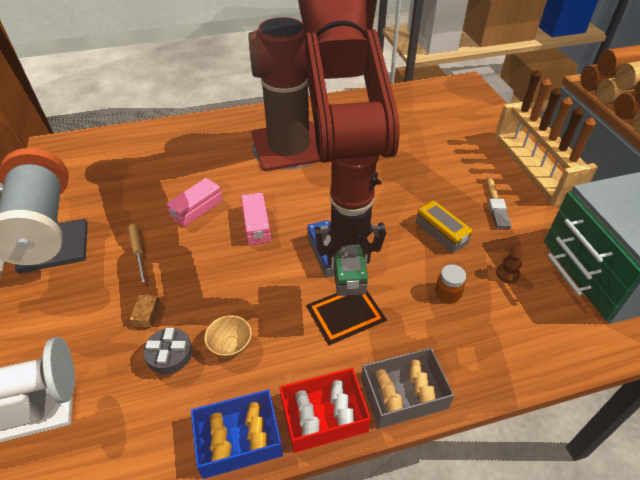

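View pics/top6.png

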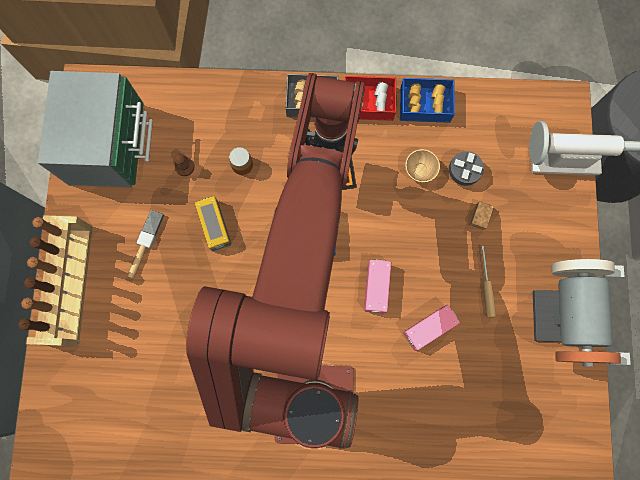

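The scene view shows green held level at (350,265). By ray height it is over the pad, whose front edge shows at (345,315). Yellow sits at (445,225), blue is partly hidden at (322,245), and the bystanders have not moved. Handing in.

```bash
python3 -c "
from station import arm
print(arm.finish_job())"
```

```text
the job is handed in; nothing more can be done
None
```

The green case (b) is the one that rattles. I handed the job in at 43.6 s with it held level and still over the hand-over pad; no verdict was reported.

**How I found it:** I lifted each case and rocked it ±25° end to end.
- **Green:** the wrist torque at level shifted from -0.010 to +0.045 N m depending on which way it was last rocked. That fits the 0.13 kg ball moving 50 mm.
- **Blue and yellow:** after rocking both settled at the same quiet level torque, about 0.009 N m. Blue read 0.010 before rocking; yellow has no earlier reading. I set both back where they stood.

**Last checks:**
- **Held case:** the TCP was at (0.657, -0.016, 0.170), against a pad centre measured at about (0.658, -0.015). The case centre is about 0.18 m up, tilt is about 0°, the grip gap is 59 mm and the joints were at rest.
- **Yellow:** it measured within about 2 mm of its start.
- **Blue:** the arm hid most of it in the final pictures. My last full measurement of it, after setting it down, put it within about 2 mm of its start; the final blue readings are not usable.
- **Bystanders:** none looked moved in the pictures, but I compared them by eye and did not measure them again.

**Disagreements:**
- Green's torque was very noisy on the first lift and its first level readings conflicted. I decided only after testing the other two and rocking green again.
- The two cameras differed by up to 7 mm in x on the cases, which is well inside the tolerances.

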